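# Lean a face-down sample plate on the photo rest, face out

## Task

The test-surface sample plate is lying face down on the bench: lean it on the photo rest ready for its picture: standing on one short end in the gutter, its back against the sloping backrest, white face out, neither side sticking out past the rest. It can hardly be turned over in one hold: you may prop it against the controller box and take it again by its upper end. Do not let it drop or topple over, do not shove the mice or the test weight about, and leave the plate standing by itself.

Things in the scene. Friction and masses are not known exactly. Their poses are not given: they have to be found in the camera images.
- plate: Sample plate, 180 x 66 x 10 mm, 0.13 to 0.25 kg: brown back, one white face, both short ends alike and tipped with 4 mm of grippy black rubber. Starts face down on the bench. Origin: centre of the WHITE FACE; x along the length, y along the width, z out of the brown BACK (back at z = +10 mm; z is up at the start). Grip it across the 66 mm width, or across the thickness at a free end.
- rest: Photo rest, bolted down. Dark metal base 130 (x) x 120 (y) x 10 mm; origin centre of underside, z up. Front (-x) faces roughly the robot's left. A lip 12 mm high above the base, 9 mm thick, inner face at x = -49 mm; the backrest rises from x = -30 mm, leaning towards +x. Between them: a gutter 19 mm wide, 120 mm long, open at both ends, floor at z = 10 mm. Two struts behind.
- rest_back: The rest's backrest, flat dark metal, 120 mm wide, 105 mm long up the slope, leaning back 20 degrees from vertical. Origin: middle of the line where its front surface meets the gutter floor; z up the slope, y level along the width, -x straight out of the front. A well-placed plate has its length along z, its back at x = 0, its white face at x = -10 mm, and its top 75 mm above the backrest's.
- controller: Controller box, grey, heavy, fixed: 130 (x) x 200 (y) x 80 mm high, flat top; origin centre of underside, z up. Its plain face with ventilation slots, at x = -65 mm, looks roughly to the robot's right, with clear bench before it. The plate, stood on the bench on a short end and leaning at 45 to 55 degrees to the bench over the upper edge of this face, square to it, stays there when let go.
- mouse_a: Loose bystander: black computer mouse 118 x 62 x 38 mm, origin under its centre.
- mouse_b: Loose bystander: another such mouse.
- weight: Loose bystander: knobbed steel test weight, 54 mm across, 70 mm high, standing; origin under its centre.
Mind the look-alikes: they are no part of the job. Several things look just like the plate: the one meant starts farthest to the robot's left.

How it is judged:
At the end, for the whole second after the job is handed in: Plate at rest by itself on a short end in the gutter: length and surface within 8 degrees of the backrest's slope, white face outwards, centre within 30 mm of the rest's middle line, foot down on the gutter floor (face centre 80 to 97 mm up the slope, 6 to 24 mm in front of it), fingers off (angle between the x axis of plate and the z axis of rest_back, either way round below 0.14 rad and angle between the z axis of plate and the x axis of rest_back, either way round below 0.14 rad and x of plate in the frame of rest_back between -0.024 and -0.006 m and y of plate in the frame of rest_back between -0.03 and 0.03 m and z of plate in the frame of rest_back between 0.08 and 0.097 m and contact force between plate and rest above 0.2 N and contact force between plate and the fingers below 0.05 N and linear speed of plate below 0.01 m/s and angular speed of plate below 0.05 rad/s); the robot touches nothing.
It fails at once if the plate is dropped or topples over (it turns faster than 8 rad/s) (angular speed of plate above 8 rad/s).
It fails at once if another loose thing is shoved more than 40 mm away (distance of any of mouse_a, mouse_b, weight from where it was at the start of the episode above 0.04 m).
It also fails if it takes over 58 s, if anything falls off the work surface, if the arm or the gripper's body presses on something with over 40 N, if the wrist force passes 120 N, or if a joint passes its speed limit or range.

## Robot

A 6-joint arm with a two-finger parallel gripper is mounted at the origin on the work surface. World frame = base frame: x ahead of the robot, y to its left, z up, the work surface at z = 0. Lengths are in m, angles in rad, forces in N, time in s.
With the tool pointing down it reaches from about 0.275 to 0.85 m from the base axis. Payload 5.2 kg.
Tool frame: the origin (TCP) lies at the very end of the fingers, on their centre line; the grasp point (between the pads) lies 19 mm behind it; y points along the fingers, z is the direction in which the jaws open and shut, and the axes are right-handed (so a half turn about y gives the same grasp; the last joint's range is limited). The gripper opens to 85 mm and grips with 20 to 120 N. Pads are 22 mm wide; open, the fingers measure 114 mm over their backs; the gripper's body (76 mm by 85 mm) begins 54 mm behind the grasp point. The pads swing forward as they close: fully open they stand 13 mm farther back than shut.
Start: joints at [-1.366, 0.259, 1.535, -0, 1.348, -0.203], TCP at [0.218, -0.505, 0.231] pointing down, gripper open.
Joint ranges: [-3.14, 3.14], [-0.91, 2.08], [0.19, 2.58], [-1.22, 4.36], [0.22, 2.71], [-3.12, 3.12]. Speed limits (rad/s): [2.57, 2.57, 3.14, 3.14, 3.14, 3.14].

## Interface

Orientations are given as a unit quaternion [x, y, z, w].
In Python, from rig import ctrl, eyes, job gives the robot as it stands.
- The arm moves only by the shell command python3 -m creep 'ROWS' [FORCE]. ROWS is a JSON object of lists of equal length, an entry for each row: "grip": the finger opening in m, from 0 to 0.0854; "xyz": the shift along the tool's x, y, z in m, a list of three; "spin": the turn about the tool's y in rad. A call has 1 to 20 rows; each row shifts and turns the commanded pose from where the row before left it, along the tool's axes as they then stand; what a row does not reach is not made up. A row lasts 1/12 s, in which the tool goes at most 41.7 mm and 7.16 degrees, less where a joint would pass 70% of its speed; a pose out of reach is approached as far as the arm can. A call with a gripper value outside its range is refused whole. The fingers move at their own pace and stop on an object; FORCE is the grip in N (left out, the last holds). Time passes only in rows, so rows that do not move let the fingers close. It gives the time, the measured TCP pose, the force and the opening at its end, in the units of the state.
- ctrl.state(): the state, without advancing time (a new reading comes with each control period).
- eyes.grab_frame(name): name is "scene" or "side" or "wrist"; returns the picture (384x512x3 uint8, blue, green, red); there is no depth.
- eyes.calibration(name): a dict with "fx", "fy", "cx", "cy" (pixels), "k1" (the pictures are not rectified: a ray, as slopes to the right and down, at radius r is drawn at 1 + k1 r^2 times it, then the intrinsics apply), "R" (3x3) and "t" (3): a world point X has camera coordinates R X + t. Camera axes: x right, y down, z forward; pixel columns grow to the right and rows downward; lengths in m; the calibration is good to about 2 mm. A picture is of the moment at which its call begins: read the wrist's pose just before it. calibration takes no time and is no camera call; for the wrist camera it gives the pose at the moment of the call.
- job.close_job(): hands the job in, once; it reports no verdict.
The state is a dict: "t": time; "q": joint angles; "joint_velocities": joint speeds; "tau": joint torques, N m; "eef_pos": TCP position; "tcp_rot": TCP orientation; "ft_force": force on the tool from outside, world axes, zero at the start; "wrist_torque": the same for the moment, N m; "grip_width": opening from 0.0 (shut) to 1.0 (fully open).
Only numpy, scipy, OpenCV 4.12 (cv2) and the standard library are available. Lean on these libraries where they do the work, as an engineer would, in place of code of your own. Each camera call takes 0.05 s, during which the arm holds its last target.

## Working session

There is one attempt and no reset: what is moved stays moved. The work goes in short steps, Python scripts to look and compute and a shell command to move; the robot and the scene stay as the last step left them, time stands still between calls to the robot, and variables do not carry over. Pictures are saved under pics/ and viewed, and the job is handed in when it is done.

```bash
ls; mkdir -p pics; python3 - <<'E'
from rig import ctrl, eyes, job
import cv2
print(ctrl.state())
for n in ("scene","side","wrist"):
    print(n,eyes.calibration(n))
    cv2.imwrite(f"pics/{n}0.png",eyes.grab_frame(n))
E
```

```text
pics
{'t': 0.0, 'q': array([-1.36578288e+00,  2.59339247e-01,  1.53609663e+00,  3.95640855e-06,
        1.34799719e+00, -2.02782818e-01]), 'joint_velocities': array([-1.49514503e-03, -4.22270844e-04,  2.39480915e-03,  9.62129746e-05,
       -1.45817402e-03,  1.15680976e-03]), 'tau': array([-2.81436260e-03, -4.46039128e+01, -2.90574968e+01, -7.94611133e-04,
        1.16008168e-02,  1.29114426e-05]), 'eef_pos': array([ 0.21804383, -0.50435248,  0.23047128]), 'tcp_rot': array([-0.1431798 ,  0.6931093 , -0.69180793,  0.14318108]), 'ft_force': array([ 0.61385348,  0.1410651 , -0.49611778]), 'wrist_torque': array([-0.00627632,  0.01574437,  0.01034832]), 'grip_width': 0.9978057762013768}
scene {'fx': 404.2279173553307, 'fy': 404.2279173553307, 'cx': 254.53834746779552, 'cy': 194.63906633392855, 'k1': -0.14693149202867442, 'R': array([[-0.07842133,  0.9968993 , -0.00647169],
       [ 0.77061404,  0.05649959, -0.63479272],
       [-0.63245877, -0.05476847, -0.77265537]]), 't': array([ 0.0749794 , -0.38118519,  1.41640319])}
side {'fx': 491.17439155981157, 'fy': 491.17439155981157, 'cx': 257.32806628975527, 'cy': 185.72231450663136, 'k1': -0.14110083835116086, 'R': array([[ 0.99946484, -0.03061737,  0.0115159 ],
       [-0.00736613, -0.55365942, -0.83271063],
       [ 0.03187129,  0.83218017, -0.55358865]]), 't': array([-0.52783049,  0.01847897,  1.52414383])}
wrist {'fx': 299.9536856338065, 'fy': 299.9536856338065, 'cx': 255.71706188762636, 'cy': 190.1338242924659, 'k1': -0.03184527566302405, 'R': array([[ 0.39604801, -0.91822793, -0.00185238],
       [-0.88521483, -0.38234341,  0.26496836],
       [-0.24400959, -0.10330043, -0.96425533]]), 't': array([-0.54952986, -0.03370706,  0.37889058])}
```

View pics/scene0.png

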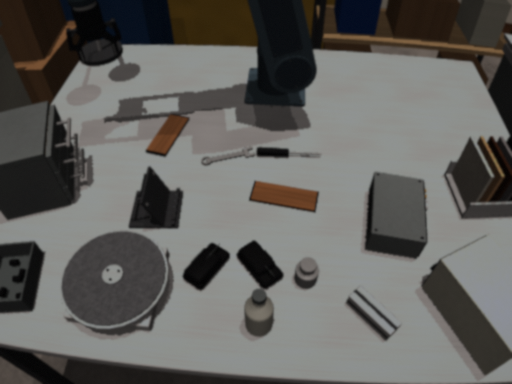

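View pics/side0.png

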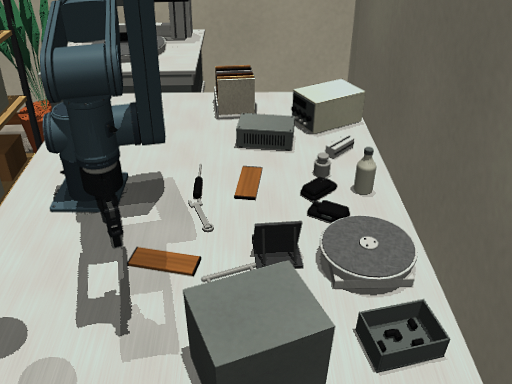

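View pics/wrist0.png

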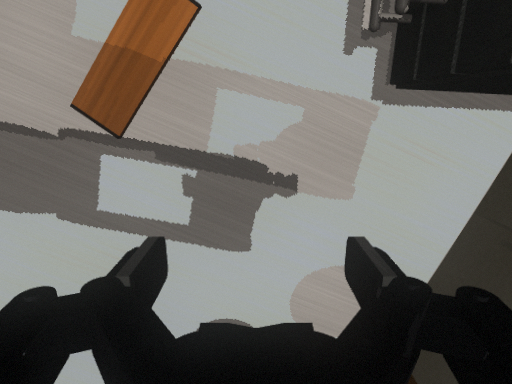

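```bash
cat > h.py <<'E'
import numpy as np, cv2
from rig import ctrl, eyes, job
from scipy.optimize import least_squares
from scipy.spatial.transform import Rotation as Rn
def proj(X,c):
    X=np.atleast_2d(X); d=np.array([c['k1'],0,0,0,0.])
    K=np.array([[c['fx'],0,c['cx']],[0,c['fy'],c['cy']],[0,0,1.]])
    return cv2.projectPoints(X.astype(float),cv2.Rodrigues(np.array(c['R']))[0],np.array(c['t']),K,d)[0][:,0]
def unproj(uv,z,c):
    K=np.array([[c['fx'],0,c['cx']],[0,c['fy'],c['cy']],[0,0,1.]]); d=np.array([c['k1'],0,0,0,0.])
    s=cv2.undistortPoints(np.array([[uv]],float),K,d)[0,0]
    R=np.array(c['R']); C=-R.T@c['t']; r=R.T@np.array([s[0],s[1],1]); return C+r*(z-C[2])/r[2]
def crop(name,img,x0,y0,w,h,out,f=4):
    cv2.imwrite(f'pics/{out}.png',cv2.resize(img[y0:y0+h,x0:x0+w],None,fx=f,fy=f,interpolation=cv2.INTER_CUBIC))
E
python3 - <<'E'
from h import *
a=cv2.imread('pics/scene0.png');b=cv2.imread('pics/side0.png')
p=lambda im:np.clip(im.astype(float)*1.6,0,255).astype('uint8')
crop('',p(a),240,160,200,110,'c1'); crop('',p(a),110,150,100,100,'c2',6)
crop('',p(b),220,90,120,130,'c3',5);crop('',p(b),240,200,80,80,'c4',7)
C=eyes.calibration('scene')
for n,uv,z in [('plate',(285,196),.01),('other',(168,134),.01),('box',(397,190),.08),('rest',(155,222),0),('mouseA',(207,270),0),('mouseB',(260,265),0),('weight',(307,280),0)]: print(n,unproj(uv,z,C).round(3))
w=eyes.calibration('wrist');R=np.array(w['R']);print('cam',-R.T@w['t'], Rn.from_quat(ctrl.state()['tcp_rot']).as_matrix())
E
```

```text
plate [0.504 0.047 0.01 ]
other [ 0.281 -0.324  0.01 ]
box [0.521 0.329 0.08 ]
rest [ 0.609 -0.289  0.   ]
mouseA [ 0.737 -0.131  0.   ]
mouseB [ 0.714 -0.006  0.   ]
weight [ 0.746  0.107 -0.   ]
cam [ 0.2802638  -0.47838383  0.37336558] [[-9.18000058e-01 -3.06434302e-04  3.96580131e-01]
 [-3.96580167e-01  1.35480582e-03 -9.17999094e-01]
 [-2.55982657e-04 -9.99999035e-01 -1.36523759e-03]]
```

View pics/c1.png

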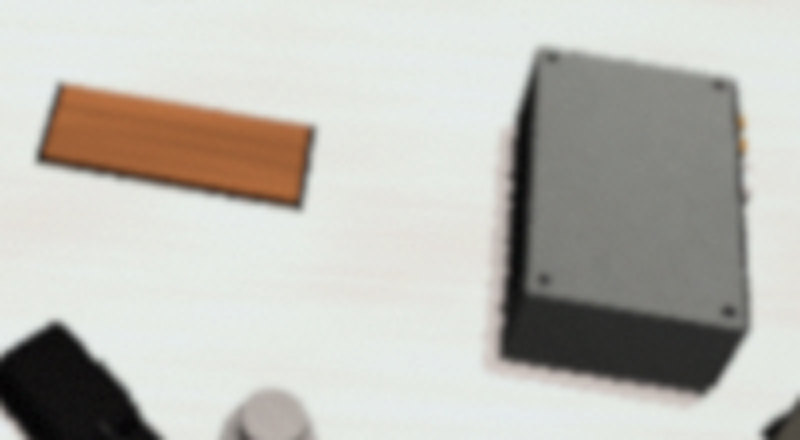

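View pics/c2.png

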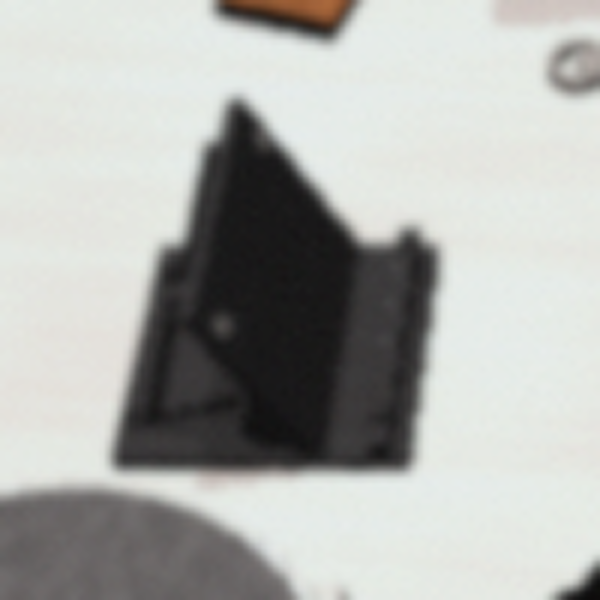

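View pics/c3.png

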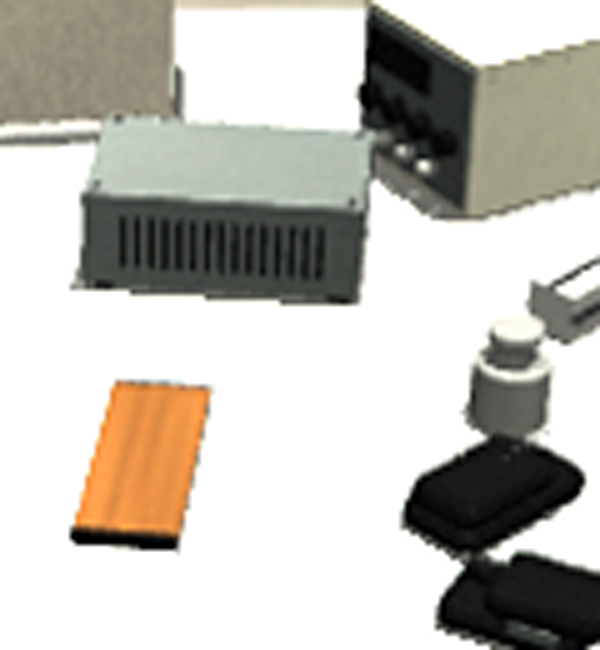

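View pics/c4.png

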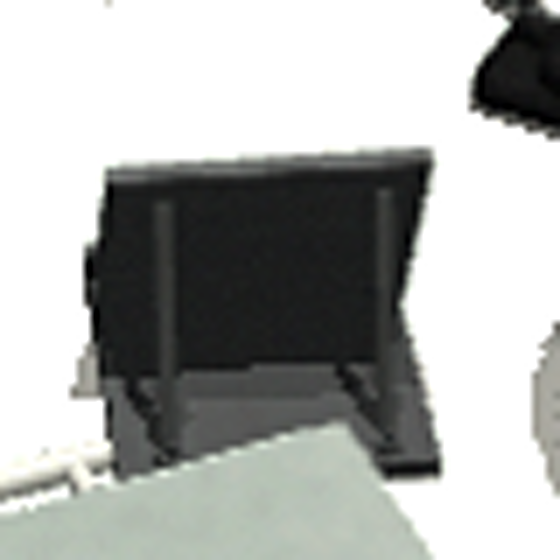

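```bash
cat > fit.py <<'E'
from h import *
S=eyes.calibration('scene');D=eyes.calibration('side')
def cv(pts,f,x0,y0): return (np.array(pts,float)+.5)/f-.5+[x0,y0]
def fit(name,obs,x0):
    def T(p,X): c,s=np.cos(p[2]),np.sin(p[2]); X=np.array(X,float); return np.c_[p[0]+c*X[:,0]-s*X[:,1],p[1]+s*X[:,0]+c*X[:,1],X[:,2]]
    def r(p): return np.concatenate([(proj(T(p,X),c)-uv).ravel() for c,X,uv in obs])
    s=least_squares(r,x0,loss='soft_l1'); print(name,s.x.round(4),'deg',np.degrees(s.x[2]).round(1)); print(r(s.x).reshape(-1,2).round(1).tolist()); return s.x
h=np.pi/2
b=fit('box',[(S,[[-.065,.1,.08],[.065,.1,.08],[.065,-.1,.08],[-.065,-.1,.08],[-.065,-.1,0],[.065,-.1,0]],cv([(541,48),(737,80),(748,328),(526,294),(503,358),(702,393)],4,240,160)),
 (D,[[-.065,.1,.08],[-.065,-.1,.08],[.065,-.1,.08],[.065,.1,.08],[-.065,.1,0],[-.065,-.1,0]],cv([(82,193),(368,208),(372,135),(105,118),(82,287),(360,300)],5,220,90))],[.52,.33,h])
# plate: x along len (+y world), y along width -> -x world
L,W=.09,.033
p=fit('plate',[(S,[[-L,W,.01],[L,W,.01],[L,-W,0],[-L,-W,0]],cv([(62,84),(315,127),(302,208),(40,158)],4,240,160)),
 (D,[[L,W,.01],[L,-W,.01],[-L,-W,.01],[-L,W,.01],[-L,-W,0],[-L,W,0]],cv([(117,382),(211,386),(182,535),(75,530),(178,547),(72,543)],5,220,90))],[.5,.047,h])
t=np.radians(20);bx=-.03+.105*np.sin(t);bz=.01+.105*np.cos(t)
r_=fit('rest',[(S,[[.065,.06,.01],[.065,.06,0],[-.065,.06,.01],[-.065,.06,0],[bx,-.06,bz],[bx,.06,bz],[-.03,-.06,.01],[-.03,.06,.01],[-.065,-.06,.01]],cv([(117,455),(115,467),(412,455),(408,467),(237,97),(190,322),(358,245),(320,455),(438,243)],6,110,150)),
 (D,[[bx,-.06,bz],[bx,.06,bz],[.065,.06,0]],cv([(107,172),(432,152),(440,470)],7,240,200))],[.6,-.29,-h])
E
python3 fit.py
```

```text
box [0.5673 0.3279 1.4269] deg 81.8
[[-0.4, -0.7], [-0.5, -0.6], [0.0, 0.6], [0.3, -0.4], [-1.1, 1.7], [1.0, 1.9], [-0.4, -0.8], [-0.9, -0.3], [0.2, -1.6], [0.2, -1.4], [-0.2, 0.3], [-0.4, 1.3]]
plate [0.501  0.0444 1.4254] deg 81.7
[[-0.8, -0.0], [0.4, 0.0], [0.1, 0.9], [-0.7, 1.9], [-0.8, -1.1], [-0.1, -0.5], [-0.6, 0.2], [-0.7, -0.4], [0.2, 0.5], [-0.0, -0.3]]
rest [ 0.5683 -0.2945 -1.482 ] deg -84.9
[[-1.4, 0.6], [-0.1, 0.8], [-1.0, 0.2], [0.3, 0.5], [0.2, -0.4], [0.2, -1.2], [0.2, -0.5], [0.9, 0.3], [-0.5, -0.3], [-0.9, -1.0], [-0.1, -1.2], [0.4, 1.0]]
```

```bash
python3 - <<'E'
from h import *
s=ctrl.state();R=Rn.from_quat(s['tcp_rot']).as_matrix();w=eyes.calibration('wrist')
for a in(0,-.007,-.013,-.019):
  print(a,[proj(s['eef_pos']+R@[x,a,z],w)[0].round(0).tolist() for x in(-.011,.011) for z in(-.0425,.0425)])
a=cv2.imread('pics/wrist0.png');crop('',np.clip(a.astype(float)*2.5,0,255).astype('uint8'),100,210,320,110,'w1',2)
E
```

```text
0 [[172.0, 223.0], [338.0, 223.0], [175.0, 262.0], [335.0, 261.0]]
-0.007 [[168.0, 228.0], [342.0, 228.0], [171.0, 268.0], [339.0, 268.0]]
-0.013 [[164.0, 233.0], [345.0, 233.0], [168.0, 275.0], [342.0, 275.0]]
-0.019 [[160.0, 238.0], [349.0, 238.0], [164.0, 281.0], [345.0, 281.0]]
```

View pics/w1.png

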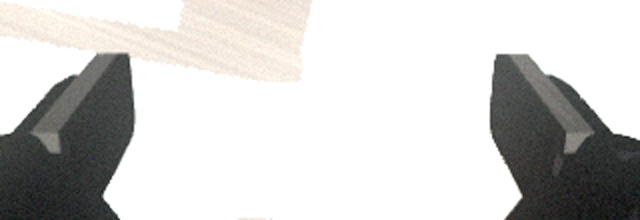

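```bash
python3 -m creep '{"grip":[0.0854,0.0854,0.0854,0.0854,0.0854,0.0854,0.0854,0.0854,0.0854],"xyz":[[0,0,0],[0,0,0],[0,0,0],[0,0,0],[0,0,0],[0,0,0],[0,0,0],[0,0,0],[0,0,0]],"spin":[-0.1132,-0.1132,-0.1132,-0.1132,-0.1132,-0.1132,-0.1132,-0.1132,-0.1132]}' 40
python3 -m creep '{"grip":[0.0854,0.0854,0.0854,0.0854,0.0854,0.0854,0.0854,0.0854,0.0854,0.0854,0.0854,0.0854,0.0854,0.0854,0.0854,0.0854,0.0854,0.0854,0.0854,0.0854],"xyz":[[-0.0282,0.004,0.01],[-0.0282,0.004,0.01],[-0.0282,0.004,0.01],[-0.0282,0.004,0.01],[-0.0282,0.004,0.01],[-0.0282,0.004,0.01],[-0.0282,0.004,0.01],[-0.0282,0.004,0.01],[-0.0282,0.004,0.01],[-0.0282,0.004,0.01],[-0.0282,0.004,0.01],[-0.0282,0.004,0.01],[-0.0282,0.004,0.01],[-0.0282,0.004,0.01],[-0.0282,0.004,0.01],[-0.0282,0.004,0.01],[-0.0282,0.004,0.01],[-0.0282,0.004,0.01],[-0.0282,0.004,0.01],[-0.0282,0.004,0.01]],"spin":[0,0,0,0,0,0,0,0,0,0,0,0,0,0,0,0,0,0,0,0]}'
cat > snap.py <<'E'
import sys
from h import *
def snap(tag,names):
    for n in names: cv2.imwrite(f'pics/{n}_{tag}.png',eyes.grab_frame(n))
s=ctrl.state();print(s['t'],s['eef_pos'].round(4),Rn.from_quat(s['tcp_rot']).as_matrix().round(3).tolist(),s['ft_force'].round(1),round(s['grip_width']*85.4,1))
w=eyes.calibration('wrist');np.savez(f'pics/w_{sys.argv[1]}.npz',**w)
snap(sys.argv[1],sys.argv[2:])
E
python3 snap.py 1 wrist
```

```text
t: 0.9
eef_pos: [0.2181, -0.5047, 0.2309]
tcp_rot: [-0.464, 0.534, -0.533, 0.464]
ft_force: [-0.9, -0.4, 0.2]
grip_width: 0.998
t: 2.57
eef_pos: [0.4974, 0.0261, 0.1509]
tcp_rot: [-0.463, 0.535, -0.535, 0.463]
ft_force: [0.5, -0.7, -0.1]
grip_width: 1.0
2.5667 [0.4974 0.0261 0.1509] [[-0.144, -0.0, 0.99], [-0.99, 0.0, -0.144], [0.0, -1.0, -0.0]] [ 0.5 -0.7 -0.1] 85.4
```

View pics/wrist_1.png

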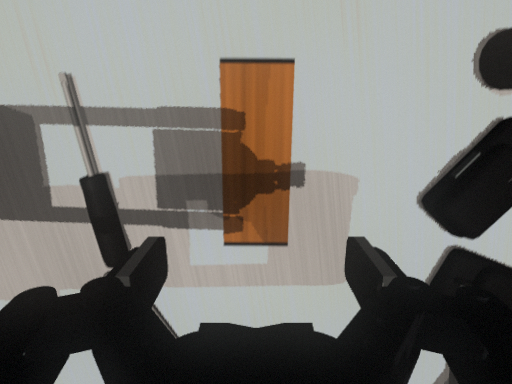

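```bash
python3 - <<'E'
from h import *
w=dict(np.load('pics/w_1.npz'))
P=[unproj(u,.01,w)[:2] for u in [(220,59),(295,60),(288,245),(224,244)]]
print(np.round(P,4)); c=np.mean(P,0); d=(P[0]+P[1]-P[2]-P[3])/2; print('c',c.round(4),'len',np.linalg.norm(d),'yaw',np.degrees(np.arctan2(d[1],d[0])),'wid',np.linalg.norm(P[1]-P[0]),np.linalg.norm(P[2]-P[3]))
z=np.array([.99,-.144]);x=np.array([-.144,-.99]);t=np.array([.4974,.0261])
print('center rel tool x,z',(c-t)@x,(c-t)@z)
for u in [(65,75),(95,178),(112,262)]: q=unproj(u,.01,w)[:2]; print('sd',q.round(3),(q-t)@x,(q-t)@z)
E
```

```text
[[ 0.4824  0.138 ]
 [ 0.5477  0.1277]
 [ 0.5209 -0.0481]
 [ 0.4556 -0.0374]]
c [0.5016 0.045 ] len 0.17768010222918076 yaw 81.30275915212054 wid 0.06607540048810005 0.06618197991445178
center rel tool x,z -0.019369554208719632 0.001470632227507537
sd [0.342 0.146] -0.0965962164895974 -0.17147232449997682
sd [0.342 0.05 ] -0.0012044186043602952 -0.15685033167997245
sd [ 0.334 -0.041] 0.09020306200836388 -0.15196042206313487
```

```bash
python3 -m creep '{"grip":[0.0854,0.0854,0.0854,0.0854,0.0854,0.0854,0.0854,0.0854,0.0854,0.0854],"xyz":[[0,0.02,0.0015],[0,0.02,0],[0,0.02,0],[0,0.02,0],[0,0.02,0],[0,0.02,0],[0,0.015,0],[0,0.01,0],[0,0.007,0],[0,0.004,0]],"spin":[0,0,0,0,0,0,0,0,0,0]}' 40
python3 -m creep '{"grip":[0.055,0.055,0.055,0.055,0.055,0.055],"xyz":[[0,0,0],[0,0,0],[0,0,0],[0,0,0],[0,0,0],[0,0,0]],"spin":[0,0,0,0,0,0]}' 40
python3 snap.py 2 side wrist
```

```text
t: 3.45
eef_pos: [0.4983, 0.0242, -0.0054]
tcp_rot: [-0.463, 0.535, -0.534, 0.462]
ft_force: [0.0, -0.6, -0.4]
grip_width: 1.0
t: 3.95
eef_pos: [0.4991, 0.0242, -0.004]
tcp_rot: [0.462, -0.534, 0.535, -0.463]
ft_force: [-0.7, -0.5, 5.2]
grip_width: 0.759
3.95 [ 0.4991  0.0242 -0.004 ] [[-0.144, 0.001, 0.99], [-0.99, -0.0, -0.144], [0.0, -1.0, 0.001]] [-0.7 -0.5  5.2] 64.8
```

View pics/side_2.png

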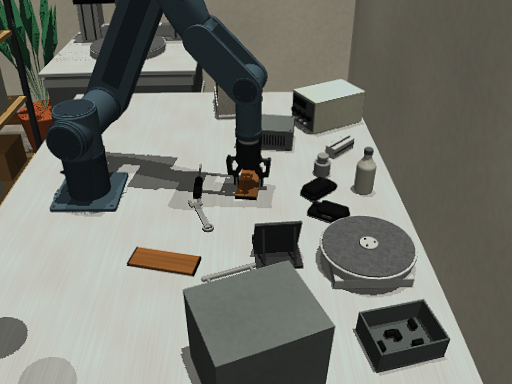

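View pics/wrist_2.png

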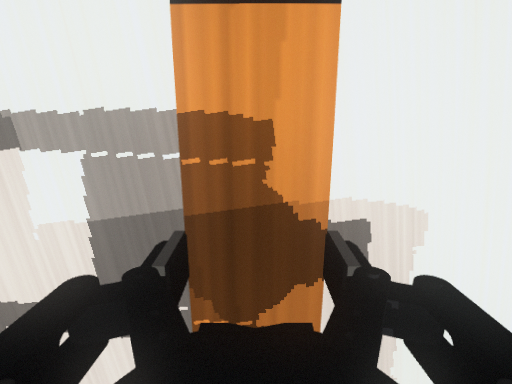

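```bash
python3 -m creep '{"grip":[0.055,0.055,0.055,0.055,0.055,0.055,0.055,0.055,0.055,0.055],"xyz":[[0,-0.004,0],[0,-0.008,0],[0,-0.014,0],[0,-0.014,0],[0,-0.014,0],[0,-0.014,0],[0,-0.014,0],[0,-0.014,0],[0,-0.014,0],[0,-0.005,0]],"spin":[0,0,0,0,0,0,0,0,0,0]}' 40
python3 -m creep '{"grip":[0.055,0.055,0.055,0.055,0.055,0.055,0.055,0.055,0.055,0.055],"xyz":[[-0.005,0,0],[-0.015,0,0],[-0.02,0,0],[-0.02,0,0],[-0.02,0,0],[-0.02,0,0],[-0.02,0,0],[-0.02,0,0],[-0.01,0,0],[0,0,0]],"spin":[0,0,0,0,0,0,0,0,0,0]}' 40
python3 snap.py 3 side wrist scene
```

```text
t: 4.88
eef_pos: [0.4996, 0.0242, 0.1125]
tcp_rot: [0.462, -0.534, 0.536, -0.463]
ft_force: [-0.5, -0.4, -2.0]
grip_width: 0.755
t: 5.72
eef_pos: [0.5196, 0.1747, 0.1094]
tcp_rot: [-0.464, 0.535, -0.534, 0.463]
ft_force: [0.0, -0.5, -1.8]
grip_width: 0.756
5.7167 [0.5196 0.1747 0.1094] [[-0.141, -0.001, 0.99], [-0.99, 0.0, -0.141], [-0.0, -1.0, -0.001]] [ 0.  -0.5 -1.8] 64.6
```

View pics/side_3.png

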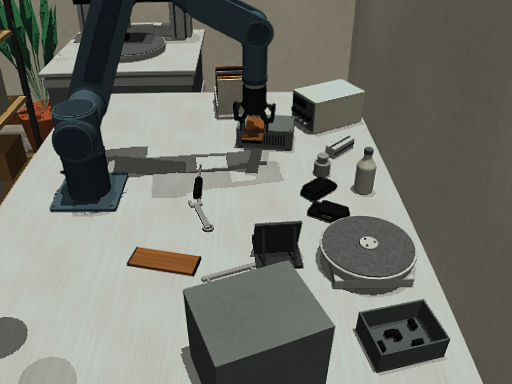

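View pics/wrist_3.png

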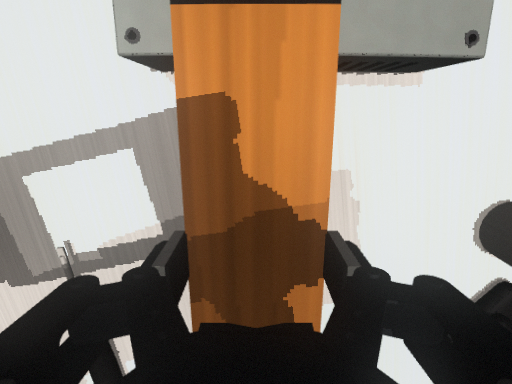

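View pics/scene_3.png

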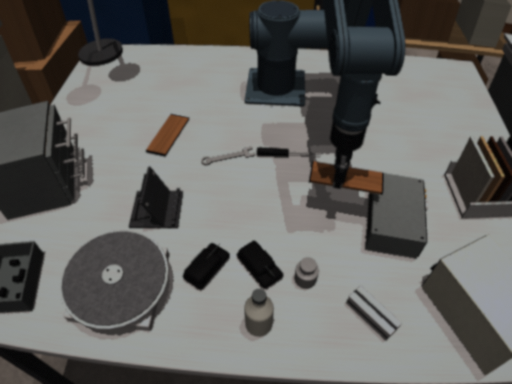

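```bash
python3 - <<'E'
from h import *
w=dict(np.load('pics/w_3.npz'))
P=np.array([unproj(u,.08,w)[:2] for u in [(118,53),(487,57)]]);print(P.round(4)); e=P[1]-P[0];print(np.linalg.norm(e),np.degrees(np.arctan2(e[1],e[0])))
t=np.array([.5196,.1747]);d=np.array([.141,.99]);print((P-t)@d)
E
```

```text
[[0.4606 0.2799]
 [0.6577 0.2505]]
0.19927097410853645 -8.480623898335116
[0.09582509 0.09452147]
```

```bash
python3 -m creep '{"grip":[0.055,0.055,0.055,0.055,0.055,0.055,0.055,0.055],"xyz":[[-0.01,0,0],[-0.02,0.0,0],[-0.02,0.005,0],[-0.0155,0.01,0],[0,0.01,0],[0,0.003,0],[0,0,0],[0,0,0]],"spin":[0,0,0,0,0,0,0,0]}' 40
python3 -m creep '{"grip":[0.055,0.055,0.055,0.055,0.055,0.055,0.055,0.055],"xyz":[[0,0.003,0],[0,0.003,0],[0,0.003,0],[0,0.003,0],[0,0.003,0],[0,0.003,0],[0,0,0],[0,0,0]],"spin":[0,0,0,0,0,0,0,0]}' 25
python3 snap.py 4 side wrist scene
```

```text
t: 6.53
eef_pos: [0.5294, 0.2366, 0.0821]
tcp_rot: [-0.463, 0.535, -0.535, 0.462]
ft_force: [0.9, -0.1, -2.4]
grip_width: 0.759
t: 7.2
eef_pos: [0.53, 0.2358, 0.0661]
tcp_rot: [0.463, -0.534, 0.536, -0.462]
ft_force: [-4.7, -6.5, 10.8]
grip_width: 0.754
7.2 [0.53   0.2358 0.0661] [[-0.144, 0.001, 0.99], [-0.99, -0.002, -0.144], [0.002, -1.0, 0.002]] [-4.7 -6.5 10.8] 64.4
```

View pics/wrist_4.png

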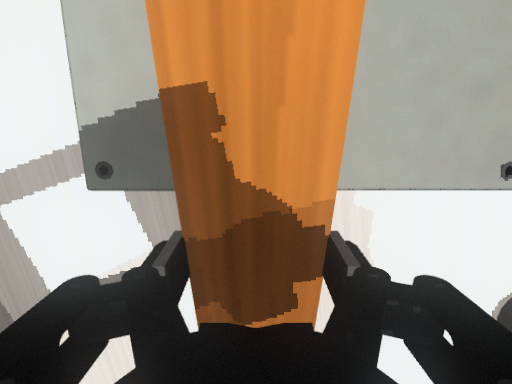

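View pics/scene_4.png

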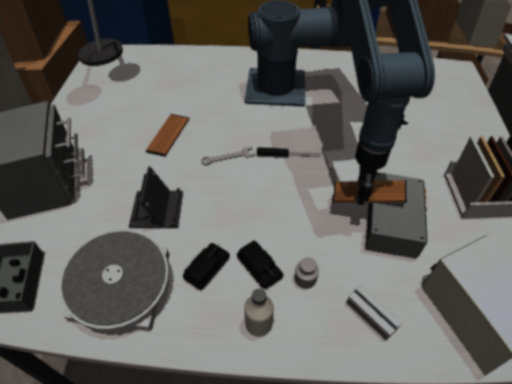

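```bash
python3 -m creep '{"grip":[0.055,0.055,0.055,0.055,0.055,0.055],"xyz":[[0,0.003,0],[0,0.003,0],[0,0.003,0],[0,0.002,0],[0,0,0],[0,0,0]],"spin":[0,0,0,0,0,0]}' 20
python3 snap.py 5 side wrist scene
```

```text
t: 7.85
eef_pos: [0.5301, 0.2363, 0.0552]
tcp_rot: [0.462, -0.534, 0.535, -0.463]
ft_force: [-4.0, -6.6, 11.0]
grip_width: 0.753
7.85 [0.5301 0.2363 0.0552] [[-0.144, 0.002, 0.99], [-0.99, -0.001, -0.144], [0.001, -1.0, 0.002]] [-4.  -6.6 11. ] 64.3
```

View pics/wrist_5.png

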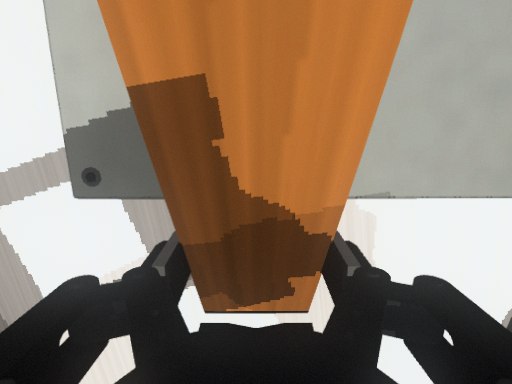

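```bash
python3 - <<'E'
from h import *
a=cv2.imread('pics/scene_5.png');b=cv2.imread('pics/side_5.png')
x=cv2.resize(np.clip(a[130:270,310:450].astype(float)*1.6,0,255).astype('uint8'),None,fx=2.8,fy=2.8,interpolation=2);y=cv2.resize(b[80:180,200:300],(392,392),interpolation=2)
cv2.imwrite('pics/m5.png',np.hstack([x,y]))
E
```

```text
(no output)
```

View pics/m5.png

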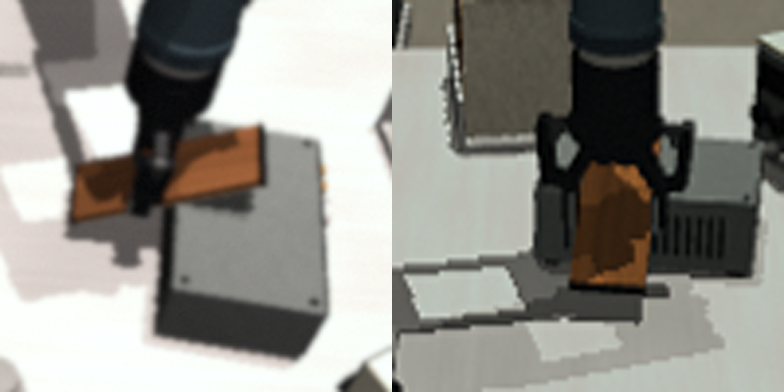

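```bash
python3 -m creep '{"grip":[0.055,0.055,0.055,0.055,0.055,0.055],"xyz":[[-0.001,0.003,0],[-0.001,0.003,0],[-0.0015,0.002,0],[0,0.002,0],[0,0,0],[0,0,0]],"spin":[0,0,0,0,0,0]}' 20
python3 snap.py 6 side wrist scene
```

```text
t: 8.5
eef_pos: [0.5307, 0.2394, 0.0455]
tcp_rot: [0.463, -0.534, 0.536, -0.463]
ft_force: [-5.0, -10.1, 12.7]
grip_width: 0.757
8.5 [0.5307 0.2394 0.0455] [[-0.144, 0.002, 0.99], [-0.99, -0.002, -0.144], [0.002, -1.0, 0.002]] [ -5.  -10.1  12.7] 64.7
```

```bash
cat > m.py <<'E'
import sys
from h import *
t=sys.argv[1];x0,y0,x1,y1=map(int,sys.argv[2:6])
a=cv2.imread(f'pics/scene_{t}.png');b=cv2.imread(f'pics/side_{t}.png');c=cv2.imread(f'pics/wrist_{t}.png')
g=lambda i,f=1.6:np.clip(i.astype(float)*f,0,255).astype('uint8')
x=cv2.resize(g(a[y0:y0+100,x0:x0+100]),(390,390),interpolation=2);y=cv2.resize(b[y1:y1+100,x1:x1+100],(390,390),interpolation=2)
o=[np.hstack([x,y])]
if c is not None: pass
cv2.imwrite(f'pics/m{t}.png',o[0])
E
python3 m.py 6 320 140 210 80
```

```text
(no output)
```

View pics/m6.png

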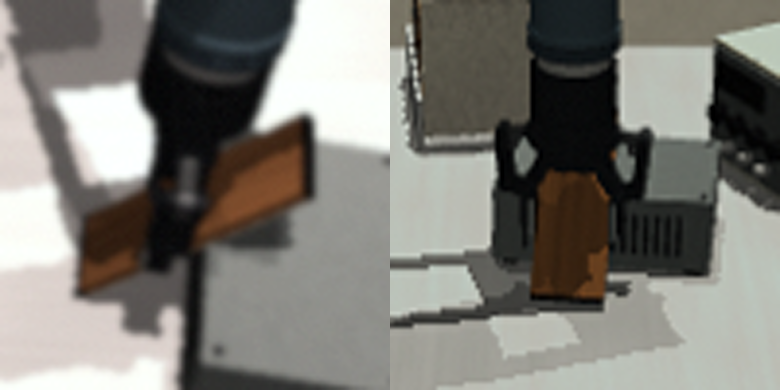

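View pics/wrist_6.png

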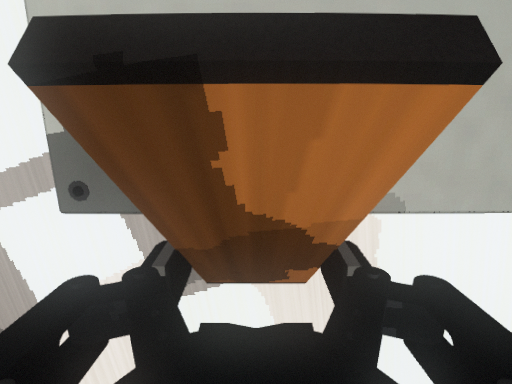

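```bash
cat > pnp.py <<'E'
from h import *
def pnp(w,obj,uv):
    K=np.array([[w['fx'],0,w['cx']],[0,w['fy'],w['cy']],[0,0,1.]]);d=np.array([w['k1'],0,0,0,0.])
    ok,r,t=cv2.solvePnP(np.array(obj,float),np.array(uv,float),K,d)
    e=cv2.projectPoints(np.array(obj,float),r,t,K,d)[0][:,0]-uv
    R=np.array(w['R']).T; Rw=R@cv2.Rodrigues(r)[0]; tw=R@(t[:,0]-w['t'])
    return Rw,tw,e
E
python3 - <<'E'
from pnp import *
w=dict(np.load('pics/w_6.npz'))
# plate frame: x to top end, z out of back, y = z x x
L,W=.09,.033
obj=[[L,W,.01],[L,-W,.01],[L,W,0],[L,-W,0],[-L,W,.01],[-L,-W,.01]]
R,t,e=pnp(w,obj,[(8,63),(500,62),(35,15),(478,13),(207,282),(308,282)])
print(R.round(3),t.round(4),e.round(1).tolist())
print('elev',np.degrees(np.arcsin(R[2,0])),'yaw',np.degrees(np.arctan2(R[1,0],R[0,0])),'foot',(t+R@[-L,0,0]).round(4),'top',(t+R@[L,0,0]).round(4))
E
```

```text
[[ 0.084 -0.989 -0.119]
 [ 0.657  0.145 -0.74 ]
 [ 0.749 -0.016  0.662]] [0.5346 0.2603 0.0718] [[0.6, -0.7], [1.3, -0.5], [-0.9, 0.5], [-1.3, 0.9], [1.6, -0.5], [-1.2, 0.3]]
elev 48.51772319256817 yaw 82.71464579352526 foot [0.527  0.2012 0.0044] top [0.5421 0.3194 0.1392]
```

```bash
python3 -m creep '{"grip":[0.055,0.055,0.055,0.055],"xyz":[[-0.0005,0.0015,0],[0,0.0015,0],[0,0,0],[0,0,0]],"spin":[0,0,0,0]}' 20
python3 -m creep '{"grip":[0.068,0.072,0.078,0.0854,0.0854,0.0854],"xyz":[[0,0,0],[0,0,0],[0,0,0],[0,0,0],[0,0,0],[0,0,0]],"spin":[0,0,0,0,0,0]}' 20
python3 snap.py 7 wrist side
```

```text
t: 8.98
eef_pos: [0.531, 0.2401, 0.043]
tcp_rot: [0.462, -0.534, 0.536, -0.463]
ft_force: [-6.0, -7.9, 16.7]
grip_width: 0.762
t: 9.48
eef_pos: [0.53, 0.2416, 0.04]
tcp_rot: [-0.463, 0.535, -0.535, 0.463]
ft_force: [0.6, -0.3, -0.2]
grip_width: 0.998
9.4833 [0.53   0.2416 0.04  ] [[-0.144, -0.0, 0.99], [-0.99, -0.0, -0.144], [0.0, -1.0, -0.0]] [ 0.6 -0.3 -0.2] 85.2
```

View pics/wrist_7.png

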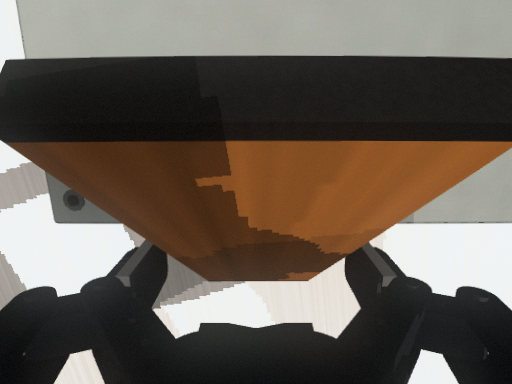

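```bash
python3 - <<'E'
from pnp import *
w=dict(np.load('pics/w_7.npz'))
L,W=.09,.033
obj=[[L-.004,W,.01],[L-.004,-W,.01],[-L,W,.01],[-L,-W,.01],[L,0,.01],[L,0,0]]
R,t,e=pnp(w,obj,[(8,141),(511,141),(208,280.5),(310,280.5),(258,121),(258,57)])
print(e.round(1).tolist())
print('elev',np.degrees(np.arcsin(R[2,0])),'yaw',np.degrees(np.arctan2(R[1,0],R[0,0])),'foot',(t+R@[-L,0,0]).round(4),'top',(t+R@[L,0,0]).round(4))
E
python3 - <<'E'
from h import *
a=cv2.imread('pics/side_7.png');crop('',a,210,90,100,90,'s7',5)
E
```

```text
[[7.2, -48.9], [-6.9, -48.2], [123.7, -4.5], [-124.6, -5.5], [0.0, -17.8], [-0.3, 113.7]]
elev -66.30838433872393 yaw -96.99681289762351 foot [0.5479 0.3712 0.3064] top [0.5391 0.2994 0.1416]
```

View pics/s7.png

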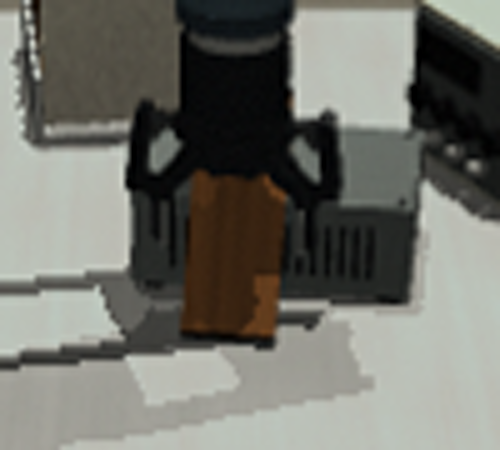

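```bash
cat > lean.py <<'E'
from h import *
def lean(cams, x0):
    # params: foot x,y (white face edge centre, z=p4), yaw, elev ; cams list of (c,obj,uv); plate x to top, z out back
    def pose(p):
        th,ya=p[3],p[2]; d=np.array([np.cos(ya),np.sin(ya),0]); ex=d*np.cos(th)+[0,0,np.sin(th)]; ez=-d*np.sin(th)+np.array([0,0,np.cos(th)]); ey=np.cross(ez,ex)
        R=np.c_[ex,ey,ez]; t=np.array([p[0],p[1],p[4] if len(p)>4 else 0])+R@[.09,0,0]; return R,t
    def res(p): 
        R,t=pose(p); return np.concatenate([(proj((R@np.array(o,float).T).T+t,c)-uv).ravel() for c,o,uv in cams])
    s=least_squares(res,x0); return s.x,pose(s.x),res(s.x).reshape(-1,2)
E
python3 - <<'E'
from lean import *
w=dict(np.load('pics/w_7.npz'))
L,W=.09,.033
obj=[[L-.004,W,.01],[L-.004,-W,.01],[-L,W,.01],[-L,-W,.01],[L,0,.01],[L,0,0]]
uv=[(8,141),(511,141),(208,280.5),(310,280.5),(258,121),(258,57)]
for x0 in ([.527,.2,1.43,.85],[.527,.2,1.43,.85,0]):
  x,(R,t),e=lean([(w,obj,uv)],x0);print(x.round(4),np.degrees(x[2:4]),e.round(1).tolist(),t)
E
```

```text
[0.5258 0.2034 1.4318 0.9005] [82.03412117 51.59670243] [[-1.4, 1.3], [0.2, -1.5], [-0.1, 2.8], [-3.6, 2.3], [1.2, -0.2], [0.5, -0.1]] [0.53359438 0.2587745  0.07052919]
[ 5.2600e-01  2.0460e-01  1.4317e+00  9.0920e-01 -1.0000e-03] [82.03255341 52.09402813] [[-0.6, 1.3], [-0.5, -1.5], [0.1, 0.4], [-3.8, -0.1], [1.2, 0.2], [0.5, -0.1]] [0.53368027 0.25938969 0.07001483]
```

```bash
python3 -m creep '{"grip":[0.0854,0.0854,0.0854,0.0854,0.0854,0.0854,0.0854,0.0854,0.0854],"xyz":[[0,-0.01,0],[0,-0.02,0],[0,-0.025,0],[0,-0.025,0],[0,-0.02,0],[-0.02,0,0],[-0.02,0,0],[-0.018,0,0.001],[0,0,0]],"spin":[0,0,0,0,0,0,0,0,0]}' 20
python3 snap.py 8 wrist side scene; python3 m.py 8 320 130 210 80
```

```text
t: 10.33
eef_pos: [0.54, 0.3016, 0.1415]
tcp_rot: [-0.462, 0.534, -0.534, 0.464]
ft_force: [-0.2, 0.9, 0.1]
grip_width: 0.998
10.3333 [0.54   0.3016 0.1415] [[-0.142, 0.002, 0.99], [-0.99, 0.002, -0.142], [-0.002, -1.0, 0.002]] [-0.2  0.9  0.1] 85.3
```

View pics/wrist_8.png

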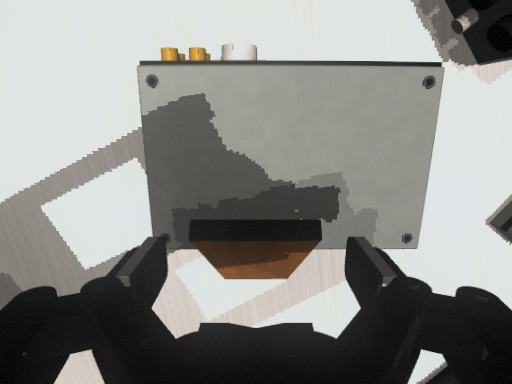

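View pics/m8.png

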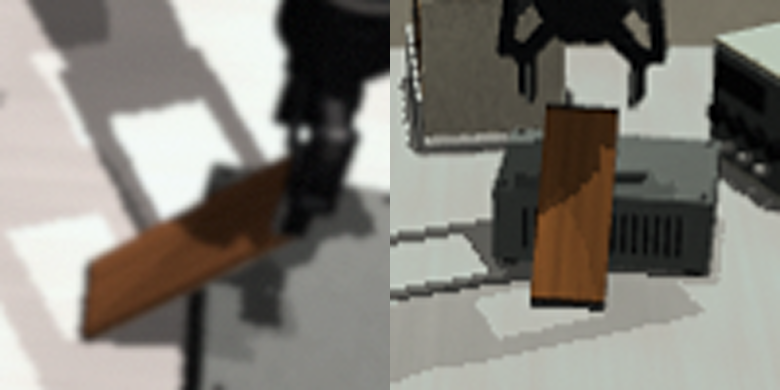

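```bash
python3 - <<'E'
from lean import *
w=dict(np.load('pics/w_8.npz'))
L,W=.09,.033
obj=[[L-.004,W,.01],[L-.004,-W,.01],[-L,W,.01],[-L,-W,.01],[L,W,0],[L,-W,0]]
uv=[(196,241),(317,241),(221,279),(290,279),(190,220),(321,220)]
x,(R,t),e=lean([(w,obj,uv)],[.526,.2,1.43,.88]);print(x.round(4),np.degrees(x[2:4]),e.round(1).tolist(),t)
g=t+R@[.162-.09,0,.005];print('grip',g); T=np.array([.54,.3016,.1415]); A=np.array([[-.142,.002,.99],[-.99,.002,-.142],[-.002,-1,.002]]); print(A.T@(g+[0,0,-.023]-T))
E
```

```text
[0.5264 0.2033 1.4277 0.9036] [81.80355715 51.77308969] [[-4.9, 0.0], [4.0, -0.1], [3.1, 1.1], [-3.1, 1.0], [1.1, -0.2], [-0.1, -0.3]] [0.53434072 0.25838789 0.07070097]
grip [0.5401324  0.29859706 0.13035564]
[0.0030224  0.03413862 0.00048921]
```

```bash
python3 -m creep '{"grip":[0.0854,0.0854,0.0854,0.055,0.055,0.055,0.055,0.055,0.055],"xyz":[[0.003,0.012,0.0005],[0,0.012,0],[0,0.01,0],[0,0,0],[0,0,0],[0,0,0],[0,0,0],[0,0,0],[0,0,0]],"spin":[0,0,0,0,0,0,0,0,0]}' 20
python3 snap.py 9 wrist side scene; python3 m.py 9 320 130 210 80
```

```text
t: 11.23
eef_pos: [0.5396, 0.2955, 0.1066]
tcp_rot: [0.463, -0.535, 0.535, -0.463]
ft_force: [-1.4, -2.4, -1.6]
grip_width: 0.768
11.2333 [0.5396 0.2955 0.1066] [[-0.144, 0.0, 0.99], [-0.99, -0.0, -0.144], [0.0, -1.0, 0.0]] [-1.4 -2.4 -1.6] 65.6
```

View pics/wrist_9.png

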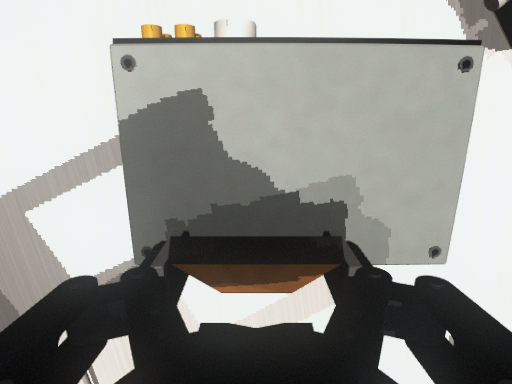

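View pics/m9.png

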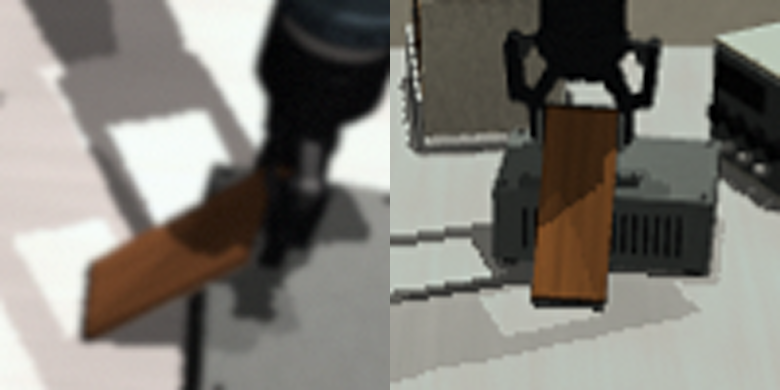

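```bash
python3 -m creep '{"grip":[0.055,0.055,0.055,0.055,0.055,0.055,0.055,0.055,0.055],"xyz":[[0.0025,-0.001,0],[0.005,-0.0027,0],[0.005,-0.003,0],[0.0052,-0.0029,0],[0.0052,-0.0026,0],[0.0052,-0.0025,0],[0.0052,-0.0024,0],[0.0052,-0.0022,0],[0,0,0]],"spin":[0,0,0,0,0,0,0,0,0]}' 20
python3 snap.py 10 wrist side scene; python3 m.py 10 320 130 210 80
```

```text
t: 12.13
eef_pos: [0.5342, 0.2566, 0.1263]
tcp_rot: [0.462, -0.535, 0.535, -0.463]
ft_force: [0.2, 0.6, -2.1]
grip_width: 0.766
12.1333 [0.5342 0.2566 0.1263] [[-0.144, 0.001, 0.99], [-0.99, -0.0, -0.144], [0.0, -1.0, 0.001]] [ 0.2  0.6 -2.1] 65.4
```

View pics/wrist_10.png

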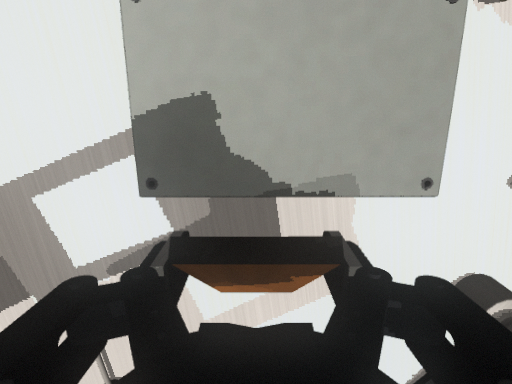

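View pics/m10.png

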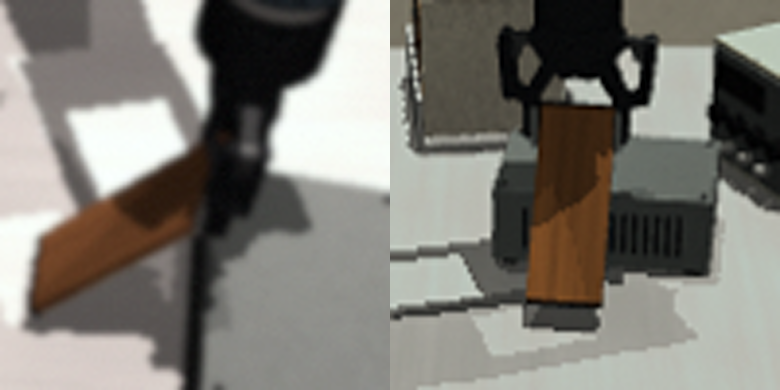

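```bash
python3 -m creep '{"grip":[0.055,0.055,0.055,0.055,0.055,0.055,0.055,0.055],"xyz":[[0,-0.005,0],[0,-0.01,0],[0,-0.015,0],[0,-0.015,0],[0,-0.015,0],[0,-0.015,0],[0,-0.01,0],[0,0,0]],"spin":[0,-0.03,-0.05,-0.05,-0.05,-0.03,-0.022,0]}' 40
python3 -m creep '{"grip":[0.055,0.055,0.055,0.055,0.055,0.055,0.055,0.055,0.055,0.055,0.055,0.055,0.055,0.055,0.055,0.055,0.055,0.055,0.055,0.055],"xyz":[[0.008,0,0],[0.016,0,-0.001],[0.024,0,-0.001],[0.026,0,-0.001],[0.026,0,-0.001],[0.026,0,-0.001],[0.026,0,-0.001],[0.026,0,-0.001],[0.026,0,-0.001],[0.026,0,-0.001],[0.026,0,-0.001],[0.026,0,-0.001],[0.026,0,-0.001],[0.026,0,-0.001],[0.026,0,-0.001],[0.026,0,-0.001],[0.024,0,0],[0.016,0,0],[0.008,0,0],[0,0,0]],"spin":[0,0,0,0,0,0,0,0,0,0,0,0,0,0,0,0,0,0,0,0]}'
python3 snap.py 11 wrist side scene
```

```text
t: 12.95
eef_pos: [0.5353, 0.2583, 0.2133]
tcp_rot: [-0.52, 0.476, -0.478, 0.523]
ft_force: [0.6, 1.4, -1.6]
grip_width: 0.765
t: 14.62
eef_pos: [0.5567, -0.1775, 0.2096]
tcp_rot: [0.521, -0.479, 0.478, -0.521]
ft_force: [0.0, 0.1, -2.0]
grip_width: 0.761
14.6167 [ 0.5567 -0.1775  0.2096] [[0.085, -0.001, 0.996], [-0.996, 0.0, 0.085], [-0.001, -1.0, -0.001]] [ 0.   0.1 -2. ] 65.0
```

View pics/scene_11.png

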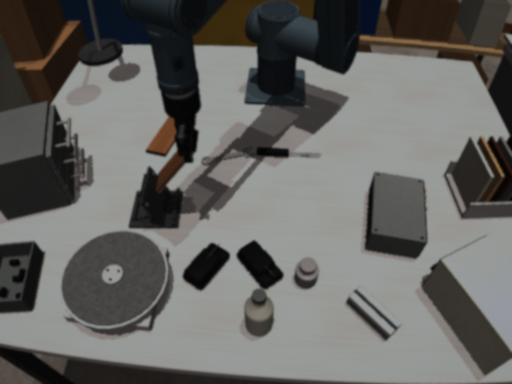

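View pics/side_11.png

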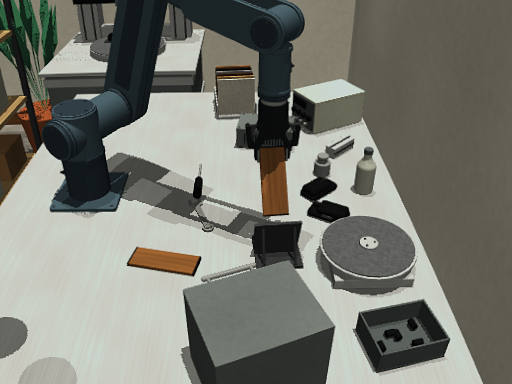

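View pics/wrist_11.png

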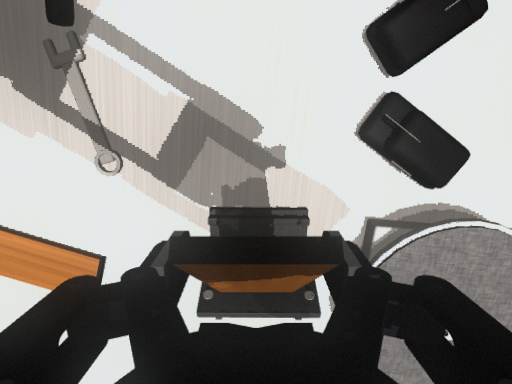

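```bash
python3 -m creep '{"grip":[0.055,0.055,0.055,0.055,0.055],"xyz":[[0.005,0.005,0.001],[0.01,0.007,0],[0.01,0.007,0],[0.004,0,0],[0,0,0]],"spin":[0,0,0,0,0]}' 40
python3 snap.py 12 wrist side scene; python3 m.py 12 120 110 230 130
```

```text
t: 15.18
eef_pos: [0.5623, -0.2001, 0.195]
tcp_rot: [-0.519, 0.478, -0.477, 0.525]
ft_force: [-1.3, 20.5, 21.0]
grip_width: 0.761
15.1833 [ 0.5623 -0.2001  0.195 ] [[0.089, 0.005, 0.996], [-0.996, 0.008, 0.089], [-0.007, -1.0, 0.005]] [-1.3 20.5 21. ] 65.0
```

View pics/m12.png

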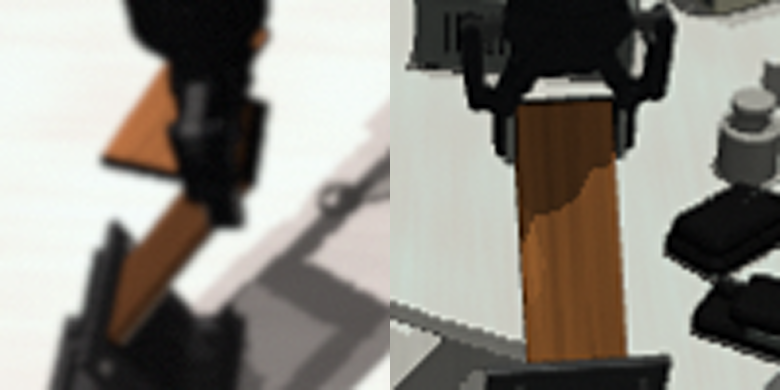

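```bash
python3 -m creep '{"grip":[0.055,0.055,0.055,0.055,0.055,0.055,0.055,0.055],"xyz":[[0,-0.005,0],[0.003,-0.005,0],[0.006,-0.005,0],[0.006,-0.003,0],[0.007,-0.003,0],[0.007,-0.0025,0],[0,0,0],[0,0,0]],"spin":[0,0,0,0,0,0,0,0]}' 20
python3 snap.py 13 wrist side scene; python3 m.py 13 120 110 230 130
```

```text
t: 16.0
eef_pos: [0.5633, -0.2343, 0.2161]
tcp_rot: [-0.521, 0.478, -0.478, 0.522]
ft_force: [-0.8, 5.8, 5.2]
grip_width: 0.761
16.0 [ 0.5633 -0.2343  0.2161] [[0.087, 0.001, 0.996], [-0.996, 0.001, 0.087], [-0.001, -1.0, 0.001]] [-0.8  5.8  5.2] 65.0
```

View pics/m13.png

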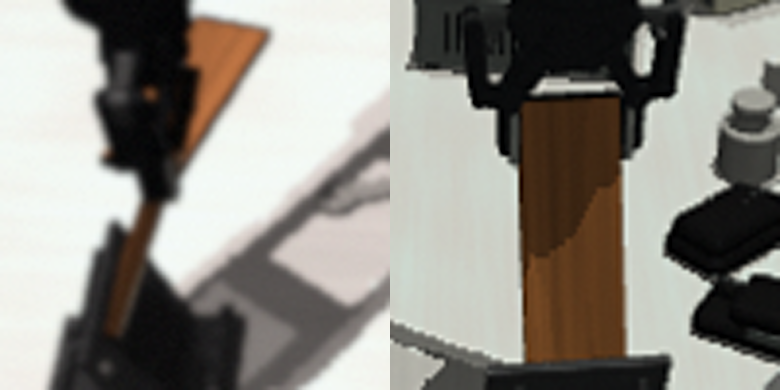

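View pics/wrist_13.png

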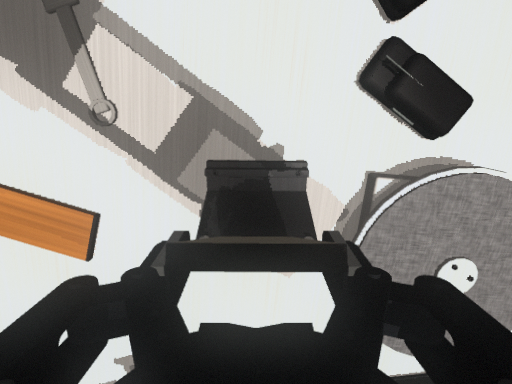

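```bash
python3 -m creep '{"grip":[0.055,0.055,0.055,0.055,0.055,0.055,0.055,0.055,0.055,0.055,0.055,0.055],"xyz":[[0.004,-0.0015,0],[0.007,-0.0022,0],[0.008,-0.002,0],[0.008,-0.0018,0],[0.008,-0.0015,0],[0.008,-0.001,0],[0.008,-0.0008,0],[0.008,-0.0004,0],[0.008,0,0],[0.008,0.0003,0],[0,0,0],[0,0,0]],"spin":[0,0,0,0,0,0,0,0,0,0,0,0]}' 20
python3 snap.py 14 wrist side scene; python3 m.py 14 120 110 230 130
```

```text
t: 17.15
eef_pos: [0.5696, -0.3097, 0.2253]
tcp_rot: [0.522, -0.478, 0.478, -0.521]
ft_force: [-0.1, 0.9, -1.3]
grip_width: 0.764
17.15 [ 0.5696 -0.3097  0.2253] [[0.087, -0.0, 0.996], [-0.996, -0.001, 0.087], [0.001, -1.0, -0.001]] [-0.1  0.9 -1.3] 65.3
```

View pics/m14.png

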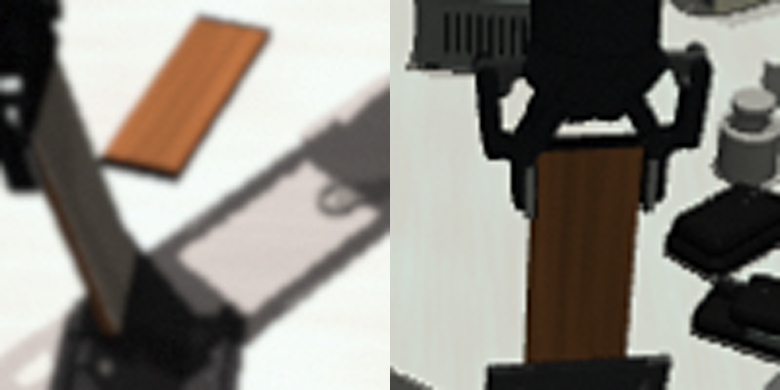

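View pics/wrist_14.png

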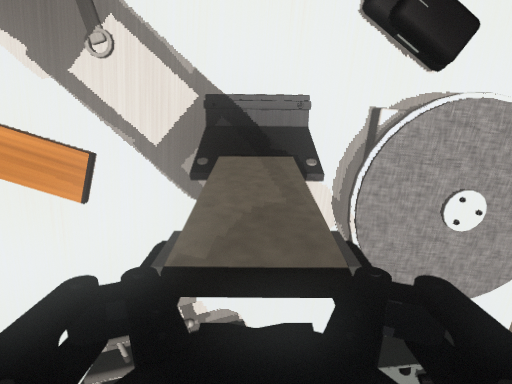

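```bash
python3 -m creep '{"grip":[0.055,0.055,0.055,0.055,0.055,0.055],"xyz":[[0.005,0.0005,0],[0.008,0.001,0],[0.008,0.002,0],[0.007,0.002,0],[0.003,0.001,0],[0,0,0]],"spin":[0,0,0,0,0,0]}' 20
python3 snap.py 15 wrist side scene; python3 m.py 15 120 110 230 130
```

```text
t: 17.8
eef_pos: [0.5723, -0.3406, 0.2192]
tcp_rot: [0.521, -0.478, 0.478, -0.521]
ft_force: [-2.0, 2.8, -0.1]
grip_width: 0.761
17.8 [ 0.5723 -0.3406  0.2192] [[0.087, -0.0, 0.996], [-0.996, -0.0, 0.087], [0.0, -1.0, -0.0]] [-2.   2.8 -0.1] 65.0
```

View pics/m15.png

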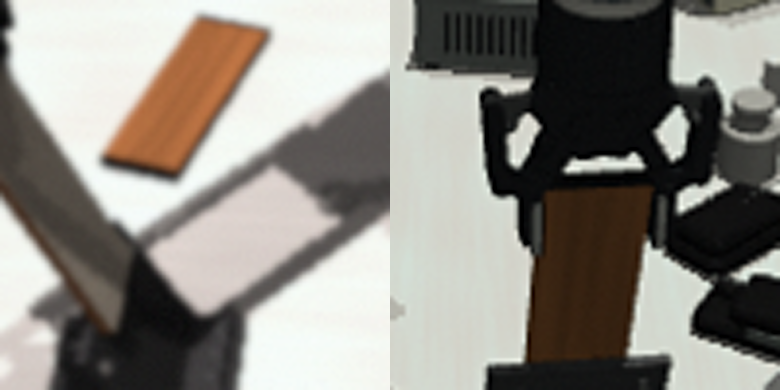

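View pics/wrist_15.png

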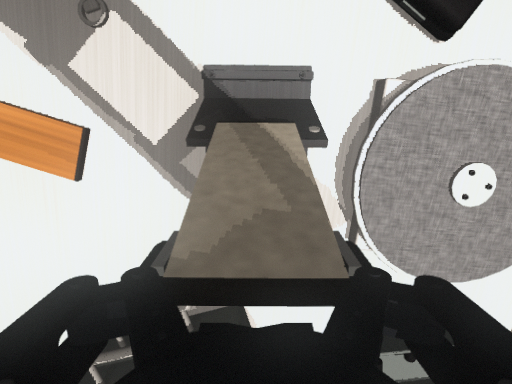

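```bash
python3 -m creep '{"grip":[0.055,0.055,0.055,0.055,0.055,0.055,0.055,0.055,0.055,0.055,0.055],"xyz":[[-0.001,0.003,0],[-0.0022,0.006,0],[-0.0022,0.006,0],[-0.0022,0.006,0],[-0.0022,0.006,0],[-0.0022,0.006,0],[-0.0022,0.006,0],[-0.0022,0.006,0],[-0.0022,0.006,0],[-0.0015,0.004,0],[0,0,0]],"spin":[0,0,0,0,0,0,0,0,0,0,0]}' 25
python3 snap.py 16 wrist side scene; python3 m.py 16 120 110 230 130
```

```text
t: 18.87
eef_pos: [0.5703, -0.3185, 0.163]
tcp_rot: [-0.521, 0.478, -0.477, 0.522]
ft_force: [-0.2, 1.2, -2.5]
grip_width: 0.76
18.8667 [ 0.5703 -0.3185  0.163 ] [[0.088, -0.002, 0.996], [-0.996, 0.002, 0.088], [-0.002, -1.0, -0.001]] [-0.2  1.2 -2.5] 64.9
```

View pics/m16.png

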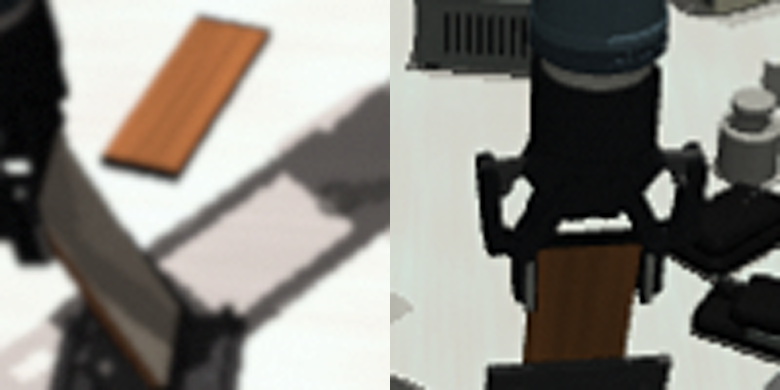

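View pics/wrist_16.png

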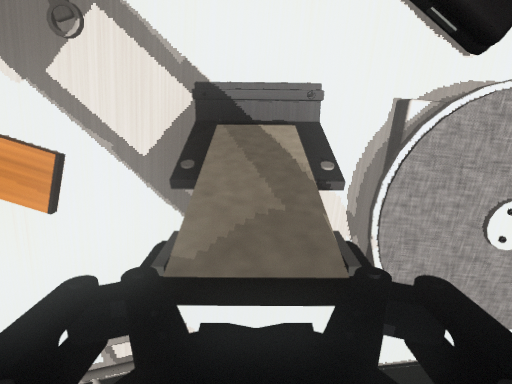

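```bash
cat > chk.py <<'E'
import sys
from lean import *
tag=sys.argv[1]; uv=eval(sys.argv[2])
w=dict(np.load(f'pics/w_{tag}.npz'))
L,W=.09,.033
obj=[[-L+.004,W,0],[-L+.004,-W,0],[L-.004,W,0],[L-.004,-W,0]]
x,(R,t),e=lean([(w,obj,uv)],[.566,-.25,1.66,1.92,.03]);print(x.round(4),np.degrees(x[2:4]).round(1),e.round(1).tolist())
xr=np.array([.0889,-.996,0]);yr=np.array([.996,.0889,0]);O=np.array([.5656,-.2646,.01]);th=np.radians(20)
zb=xr*np.sin(th)+np.array([0,0,np.cos(th)]);xb=np.cross(yr,zb)
B=np.c_[xb,yr,zb]
print('plate in rest_back (mm)',(B.T@(t-O)*1000).round(1),'ang x-z',np.degrees(np.arccos(abs(R[:,0]@zb))).round(1),'z-x',np.degrees(np.arccos(abs(R[:,2]@xb))).round(1))
f=t+R@[-L,0,0];print('foot white corner in rest_back floor: u ahead of backrest',((f-O)@-xr*1000).round(1),'h over floor',((f-O)[2]*1000).round(1))
E
python3 chk.py 16 '[(216,125),(297,125),(165,276),(345,276)]'
python3 - <<'E'
from h import *
w=dict(np.load('pics/w_16.npz'))
xr=np.array([.0889,-.996,0]);yr=np.array([.996,.0889,0]);R0=np.array([.5683,-.2945,0])
for n,l in [('lip inner top',(-.049,0,.022)),('lip in -',(-.049,-.06,.022)),('lip in +',(-.049,.06,.022)),('lip out',(-.058,-.06,.022)),('bt-',(.0059,-.06,.1087)),('bt+',(.0059,.06,.1087)),('base front',(-.065,-.06,.01))]: print(n,proj(R0+xr*l[0]+yr*l[1]+[0,0,l[2]],w)[0].round(1))
a=cv2.imread('pics/wrist_16.png');crop('',np.clip(a.astype(float)*3,0,255).astype('uint8'),160,70,200,130,'w16',4)
E
```

```text
[ 0.566  -0.2647  1.6538  1.8369  0.0392] [ 94.8 105.2] [[1.4, -0.3], [-2.8, 0.0], [0.0, -0.3], [0.6, 0.4]]
plate in rest_back (mm) [-17.3   0.2 117.1] ang x-z 4.8 z-x 4.8
foot white corner in rest_back floor: u ahead of backrest -0.2 h over floor 29.2
lip inner top [255.4 101. ]
lip in - [189.6 101.2]
lip in + [321.3 101. ]
lip out [189.   90.9]
bt- [167.  182.6]
bt+ [343.9 182.3]
base front [191.4  83.8]
```

View pics/w16.png

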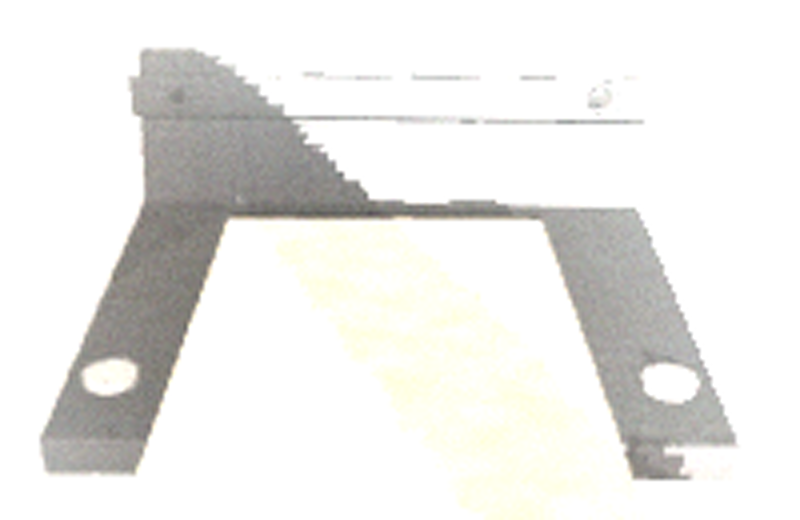

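```bash
python3 -m creep '{"grip":[0.055,0.055,0.055,0.055,0.055,0.055],"xyz":[[-0.001,0.003,0],[-0.0015,0.004,0],[-0.0015,0.004,0],[-0.0015,0.004,0],[-0.001,0.002,0],[0,0,0]],"spin":[0,0,0,0,0,0]}' 25
python3 snap.py 17 wrist side scene; python3 m.py 17 120 130 230 130
```

```text
t: 19.52
eef_pos: [0.5699, -0.3123, 0.1466]
tcp_rot: [0.522, -0.478, 0.477, -0.521]
ft_force: [-0.4, 0.8, -2.3]
grip_width: 0.767
19.5167 [ 0.5699 -0.3123  0.1466] [[0.088, -0.001, 0.996], [-0.996, 0.001, 0.088], [-0.001, -1.0, -0.001]] [-0.4  0.8 -2.3] 65.5
```

View pics/m17.png

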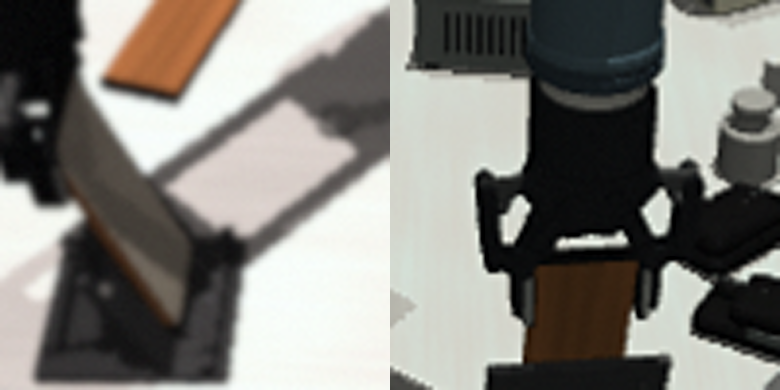

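View pics/wrist_17.png

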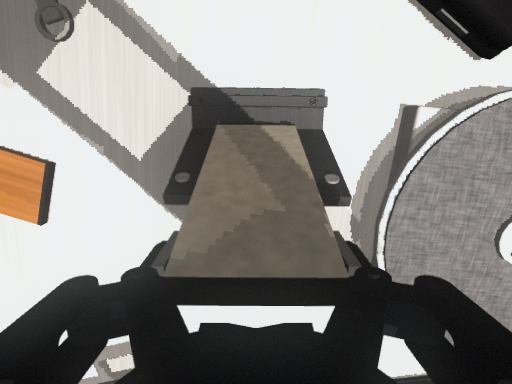

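```bash
python3 -m creep '{"grip":[0.055,0.055,0.055,0.055],"xyz":[[-0.0005,0.003,0],[-0.0005,0.003,0],[-0.0005,0.002,0],[0,0,0]],"spin":[0,0,0,0]}' 25
python3 -m creep '{"grip":[0.055,0.055,0.055],"xyz":[[0,0.002,0],[0,0.002,0],[0,0,0]],"spin":[0,0,0]}' 25
```

```text
t: 20.0
eef_pos: [0.5701, -0.3109, 0.1392]
tcp_rot: [-0.521, 0.478, -0.477, 0.522]
ft_force: [0.7, 3.0, -1.7]
grip_width: 0.766
t: 20.25
eef_pos: [0.5701, -0.3112, 0.1353]
tcp_rot: [-0.521, 0.478, -0.478, 0.522]
ft_force: [0.6, 3.0, -0.0]
grip_width: 0.766
```

```bash
python3 -m creep '{"grip":[0.055,0.055,0.055],"xyz":[[0,0.0015,0],[0,0.0015,0],[0,0,0]],"spin":[0,0,0]}' 25
python3 snap.py 18 wrist side scene; python3 m.py 18 120 130 230 130
```

```text
t: 20.5
eef_pos: [0.5701, -0.3112, 0.1325]
tcp_rot: [-0.521, 0.478, -0.478, 0.522]
ft_force: [0.1, 2.2, 2.0]
grip_width: 0.762
20.5 [ 0.5701 -0.3112  0.1325] [[0.088, 0.0, 0.996], [-0.996, 0.0, 0.088], [-0.0, -1.0, 0.0]] [0.1 2.2 2. ] 65.1
```

View pics/m18.png

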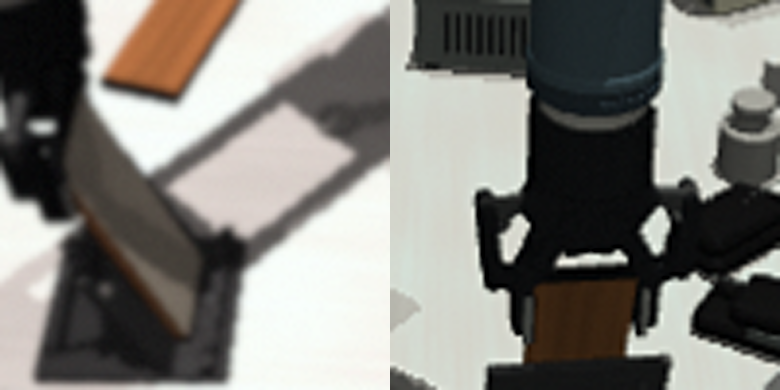

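View pics/wrist_18.png

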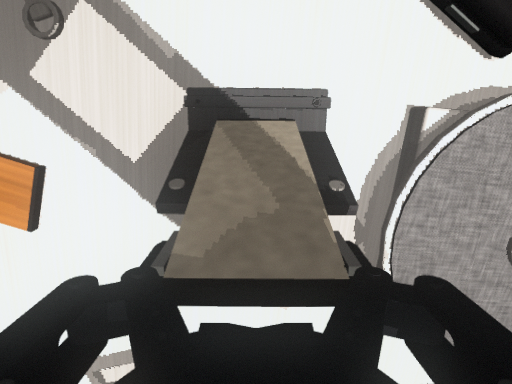

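```bash
python3 chk.py 18 '[(214,121),(298,121),(165,276),(345,276)]'; python3 chk.py 17 '[(216,125),(297,125),(165,276),(345,276)]'
python3 - <<'E'
from h import *
a=cv2.imread('pics/wrist_18.png');crop('',np.clip(a.astype(float)*3,0,255).astype('uint8'),160,70,200,130,'w18',4)
E
```

```text
[ 0.5654 -0.2541  1.6537  1.8559  0.0097] [ 94.8 106.3] [[2.8, -0.4], [-3.8, -0.1], [-0.2, -0.2], [0.6, 0.4]]
plate in rest_back (mm) [-15.5   0.6  85.9] ang x-z 3.7 z-x 3.7
foot white corner in rest_back floor: u ahead of backrest 10.5 h over floor -0.3
[ 0.5656 -0.2587  1.653   1.836   0.0227] [ 94.7 105.2] [[1.3, -0.3], [-2.8, 0.1], [0.0, -0.3], [0.6, 0.5]]
plate in rest_back (mm) [-17.4   0.4  99.6] ang x-z 4.8 z-x 4.8
foot white corner in rest_back floor: u ahead of backrest 5.9 h over floor 12.7
```

View pics/w18.png

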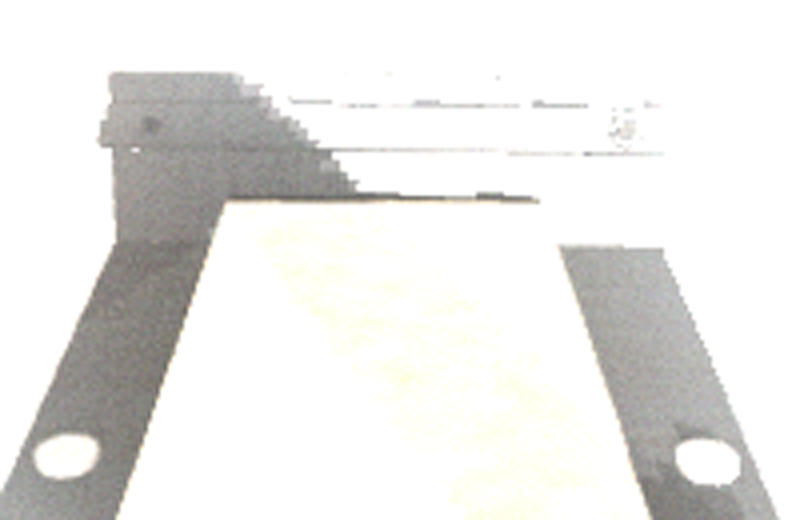

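```bash
python3 -m creep '{"grip":[0.055,0.055,0.055,0.055,0.055],"xyz":[[0.003,0.0008,0],[0.003,0.0009,0],[0.003,0.001,0],[0.002,0.0005,0],[0,0,0]],"spin":[0,0,0,0,0]}' 20
python3 snap.py 19 wrist side scene; python3 m.py 19 120 130 230 130
```

```text
t: 21.07
eef_pos: [0.5708, -0.3217, 0.1289]
tcp_rot: [-0.521, 0.478, -0.477, 0.522]
ft_force: [-0.5, 6.9, 2.5]
grip_width: 0.765
21.0667 [ 0.5708 -0.3217  0.1289] [[0.088, -0.001, 0.996], [-0.996, 0.002, 0.088], [-0.002, -1.0, -0.001]] [-0.5  6.9  2.5] 65.4
```

View pics/m19.png

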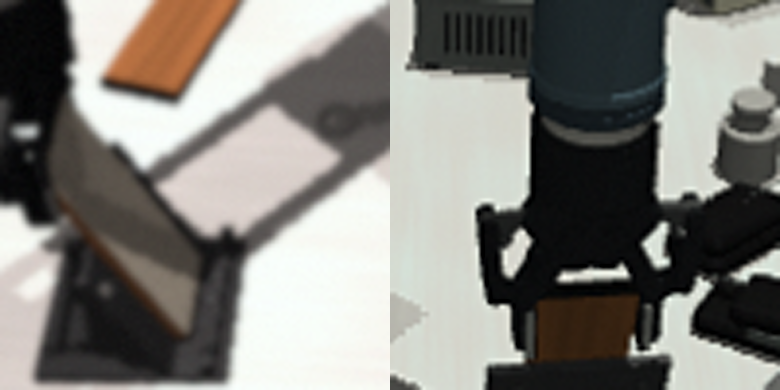

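View pics/wrist_19.png

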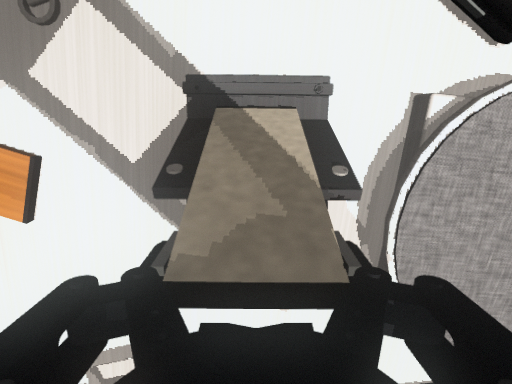

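```bash
python3 chk.py 19 '[(214,109),(298,109),(166,279),(344,279)]'
```

```text
[ 0.5652 -0.2542  1.6544  1.9296  0.0093] [ 94.8 110.6] [[2.1, -0.3], [-2.8, -0.0], [-0.2, -0.2], [0.5, 0.3]]
plate in rest_back (mm) [-8.6  0.4 85.8] ang x-z 0.6 z-x 0.8
foot white corner in rest_back floor: u ahead of backrest 10.4 h over floor -0.7
```

```bash
python3 -m creep '{"grip":[0.067,0.07,0.076,0.0854,0.0854,0.0854,0.0854],"xyz":[[0,0,0],[0,0,0],[0,0,0],[0,0,0],[0,0,0],[0,0,0],[0,0,0]],"spin":[0,0,0,0,0,0,0]}' 20
python3 snap.py 20 wrist
```

```text
t: 21.8
eef_pos: [0.571, -0.3225, 0.1294]
tcp_rot: [0.521, -0.478, 0.478, -0.521]
ft_force: [0.2, 0.2, -0.3]
grip_width: 1.0
21.8 [ 0.571  -0.3225  0.1294] [[0.088, 0.0, 0.996], [-0.996, -0.0, 0.088], [0.0, -1.0, 0.0]] [ 0.2  0.2 -0.3] 85.4
```

View pics/wrist_20.png

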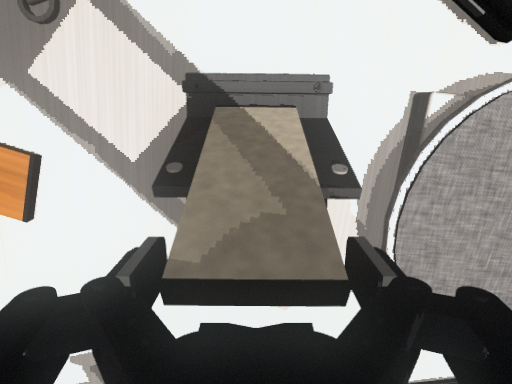

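```bash
python3 -m creep '{"grip":[0.0854,0.0854,0.0854,0.0854,0.0854,0.0854,0.0854,0.0854,0.0854,0.0854],"xyz":[[0,-0.005,0],[0,-0.01,0],[0,-0.015,0],[0,-0.02,0],[0,-0.025,0],[0,-0.025,0],[0,-0.025,0],[0,-0.015,0],[0,0,0],[0,0,0]],"spin":[0,0,0,0,0,0,0,0,0,0]}' 20
python3 snap.py 21 wrist side scene;python3 m.py 21 120 130 230 170
```

```text
t: 22.68
eef_pos: [0.5714, -0.3225, 0.2711]
tcp_rot: [-0.521, 0.476, -0.479, 0.522]
ft_force: [-0.5, -0.5, -0.3]
grip_width: 1.005
22.6833 [ 0.5714 -0.3225  0.2711] [[0.088, 0.003, 0.996], [-0.996, -0.002, 0.088], [0.002, -1.0, 0.002]] [-0.5 -0.5 -0.3] 85.8
```

View pics/m21.png

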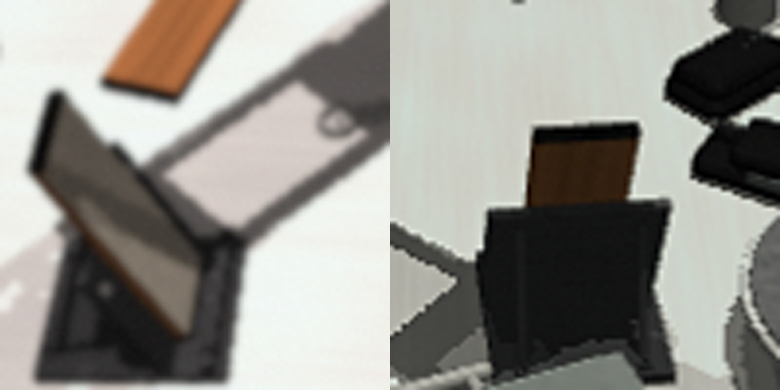

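View pics/wrist_21.png

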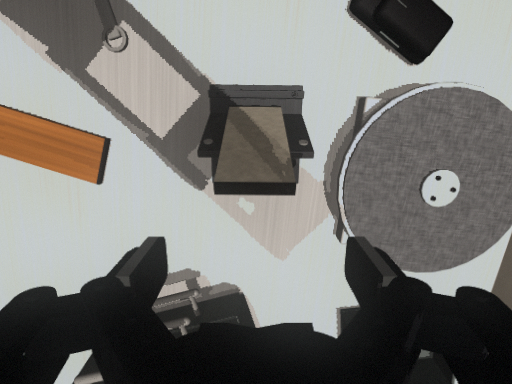

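View pics/scene_21.png

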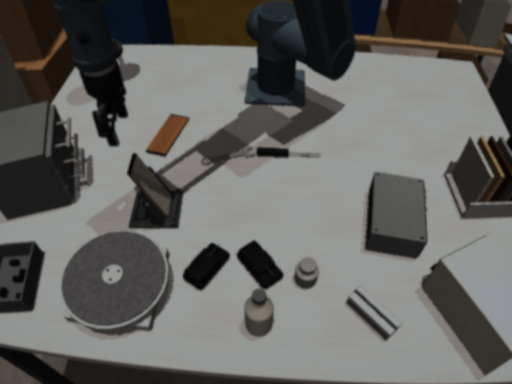

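```bash
python3 chk.py 21 '[(226,107),(281,107),(214.5,182),(296,182)]'; python3 -c "
from rig import job
print(job.close_job())"
```

```text
[ 0.5646 -0.2542  1.6705  1.9149  0.0152] [ 95.7 109.7] [[2.2, 0.2], [-0.9, -0.4], [-0.9, 0.6], [0.1, -0.5]]
plate in rest_back (mm) [-12.    0.3  91.3] ang x-z 0.4 z-x 0.8
foot white corner in rest_back floor: u ahead of backrest 10.4 h over floor 5.2
the job is handed in; nothing more can be done
None
```

The plate is standing by itself on the photo rest, on a short end in the gutter. Its back is on the backrest and its white face is out. I handed the job in at about 22.7 s; no verdict is reported.

**How it was done:**
1. I gripped the plate across its width and pivoted it over the controller's upper edge, then left it propped there at about 52°.
2. I took it again by the upper end and carried it to the rest.
3. I used the backrest to push the foot round, slid the plate down into the gutter and let go.

I first tried to swing it upright on the bench in the second hold. That did not work: the plate lifted off at the same angle, so I did the turn at the rest instead.

**Last checks:**
- **Angle:** the final wrist-camera fit puts it within about 1° of the backrest's slope (limit 8°).
- **Position:** it is about 0.3 mm off the rest's middle line, with the face centre about 12 mm in front of the backrest and 91 mm up the slope.
- **Disagreement:** that fit puts the foot 5 mm above the gutter floor. The fit just before letting go put it on the floor, with the face centre at −8.6 mm and 85.8 mm up, and the wrist felt the floor taking the weight then. Both readings lie within the limits. I put the difference down to pixel-picking error from the greater distance.
- **Fingers and bystanders:** the fingers were clear and the tool felt no force after opening. In the last scene picture the mice and the weight looked unmoved; I did not measure them.

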